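# Find the lid that snaps onto the snack cup

### The arm

A 6-joint arm with a two-finger parallel gripper is mounted at the origin on the work surface. World frame = base frame: x ahead of the robot, y to its left, z up, the work surface at z = 0. Lengths are in m, angles in rad, forces in N, time in s.
With the tool pointing down it reaches from about 0.35 to 0.975 m from the base axis. Payload 4.9 kg.
Tool frame: the origin (TCP) lies at the very end of the fingers, on their centre line; the grasp point (between the pads) lies 19 mm behind it; z points along the fingers, y is the line along which they close (so a half turn about z gives the same grasp; the last joint's range is limited). The gripper opens to 85 mm and grips with 20 to 120 N. Pads are 22 mm wide; open, the fingers measure 114 mm over their backs; the gripper's body (76 mm by 85 mm) begins 54 mm behind the grasp point. The pads swing forward as they close: fully open they stand 13 mm farther back than shut.
Start: joints at [1.2, 0.053, 1.613, -0, 1.476, -0.119], TCP at [0.156, 0.605, 0.231] pointing down, gripper open.
Joint ranges: [-3.01, 3.01], [-1.01, 2.22], [0.06, 2.58], [-1.02, 4.17], [0.09, 2.62], [-3.14, 3.14]. Speed limits (rad/s): [2.57, 2.57, 3.14, 3.14, 3.14, 3.14].

### API

Orientations are given as a 3x3 rotation matrix whose columns are the frame's x, y, z axes.
In Python, from workcell import reach, line_to, move_j, grip, hold, solve_ik, read_camera, PlanningError, sign_off, read_clock, read_joints, read_joint_velocities, read_joint_torque, read_position, read_tcp_rot, read_ft_force, read_torque, read_finger_gap, read_grip_force gives the robot as it stands. Calls block until the motion is done:
- reach(position, orientation): joint-space move of the TCP to a pose.
- line_to(position, rot=None, feed=0.15, until_force=None): straight line of the TCP; rot=None keeps the orientation; feed is the mean speed in m/s. With until_force (N) it stops when the force on the tool has changed by that much, and returns True; else False.
- move_j(angles): joint-space move.
- grip(opening, grip_force=None): opening from 0.0 (shut) to 1.0 (fully open); grip_force is the grip in N (None keeps the last); returns when the fingers have stopped.
- hold(seconds).
- solve_ik(position, orientation): joint angles nearest the present ones, or None.
- read_camera(name): name is "side" or "top" or "wrist"; returns a dict with "image" (420x560x3 uint8, red, green, blue), "fx", "fy", "cx", "cy" (pixels), "k1" (the pictures are not rectified: a ray, as slopes to the right and down, at radius r is drawn at 1 + k1 r^2 times it, then the intrinsics apply), "position" and "rotation" of the camera in the world. Camera axes: x right, y down, z forward; pixel columns grow to the right and rows downward; lengths in m; the calibration is good to about 2 mm. A picture is of the moment at which its call begins. There is no depth.
A pose or a line that the arm cannot do raises PlanningError and nothing moves.
- sign_off(): hands the job in; it is judged then, once.
Readings, each from a call of its own:
- read_clock(): time.
- read_joints(): joint angles.
- read_joint_velocities(): joint speeds.
- read_joint_torque(): joint torques, N m.
- read_position(): TCP position.
- read_tcp_rot(): TCP orientation.
- read_ft_force(): force on the tool from outside, world axes, zero at the start.
- read_torque(): the same for the moment, N m.
- read_finger_gap(): opening from 0.0 (shut) to 1.0 (fully open).
- read_grip_force(): force on a finger pad.
Only numpy, scipy, OpenCV 4.12 (cv2) and the standard library are available. Lean on these libraries where they do the work, as an engineer would, in place of code of your own. Each camera call takes 0.05 s, during which the arm holds its last target. There are 200 camera calls.

### The job

Three orange lids that look alike lie on the slanted wooden rack, but only one of them fits the orange spill-proof cup in front, the one nearest to the robot. Try them on that cup, press the right lid down until it snaps fully home all round and let go of it, and leave the two lids that do not fit lying on the slanted rack, tab up. Do not disturb the white dish, the measuring cup or the wooden spoon.

Things in the scene. Friction and masses are not known exactly. Their poses are not given: they have to be found in the camera images.
- lid_a: One of three lids alike outside (names do not tell which fits; it changes each start). Orange, round, 94 mm across; origin at centre of underside (skirt's lower edge), own z up through the lid. Skirt z 0-17.5 mm, flat top disc z 17.5-21.5 mm. 49-98 g. Below the disc a central plug 7 mm deep, and a ridge inside the skirt's lower 4 mm, form a rim groove; its radius differs by 4 mm per lid, unseen from above.
- lid_b: One of three lids alike outside (names do not tell which fits; it changes each start). Orange, round, 94 mm across; origin at centre of underside (skirt's lower edge), own z up through the lid. Skirt z 0-17.5 mm, flat top disc z 17.5-21.5 mm. 49-98 g. Below the disc a central plug 7 mm deep, and a ridge inside the skirt's lower 4 mm, form a rim groove; its radius differs by 4 mm per lid, unseen from above.
- lid_c: One of three lids alike outside (names do not tell which fits; it changes each start). Orange, round, 94 mm across; origin at centre of underside (skirt's lower edge), own z up through the lid. Skirt z 0-17.5 mm, flat top disc z 17.5-21.5 mm. 49-98 g. Below the disc a central plug 7 mm deep, and a ridge inside the skirt's lower 4 mm, form a rim groove; its radius differs by 4 mm per lid, unseen from above.
- tab_a (a point): Point on the grip tab of lid_a, 45 mm above the lid's origin along its own z (23.5 mm above the disc), axes as the lid's. The tab is a white upright block on the disc, 40 mm along own x, 18 mm thick along own y, 34 mm tall (lid z 21.5-55.5 mm). Pinch it across its 18 mm, along the lid's own axis.
- tab_b (a point): Point on the grip tab of lid_b, 45 mm above the lid's origin along its own z (23.5 mm above the disc), axes as the lid's. The tab is a white upright block on the disc, 40 mm along own x, 18 mm thick along own y, 34 mm tall (lid z 21.5-55.5 mm). Pinch it across its 18 mm, along the lid's own axis.
- tab_c (a point): Point on the grip tab of lid_c, 45 mm above the lid's origin along its own z (23.5 mm above the disc), axes as the lid's. The tab is a white upright block on the disc, 40 mm along own x, 18 mm thick along own y, 34 mm tall (lid z 21.5-55.5 mm). Pinch it across its 18 mm, along the lid's own axis.
- mouth (a point): Centre of the mouth of the cup to close, level with its rim, 84 mm above the counter. Rim 4 mm thick, neck 22 mm high, rim radius (34, 38 or 42 mm) changes each start. The right lid, level and centred within 1.5 mm, first stops on beads, underside 7-8 mm below the rim; 10-14 N of push (allow 18 N) snaps it home, underside 17.5 mm below the rim, where about 10 N holds it.
- mat: Round black suction mat, 112 mm across, 4 mm thick, origin at centre of its underside, fixed. On it, fixed, the orange cup to close: 84 mm across, 80 mm high, two side handles low on it reaching 66 mm from its axis. Three white spring beads stand 3.5 mm out of its neck, 10 mm below the rim. A wrong lid stops hard, even at 20 N, underside level with the rim or 10.5 mm below it. Two similar cups stand far away.
- rack: Fixed wooden rack, 375 mm along own y, 116 mm along the slope; origin at centre of underside, own x away from the robot. Face leans 31 degrees (0.54 rad), low edge towards the robot, mid-face 52 mm high. Lip 8 mm high at the low edge, 51 mm down-slope of the middle. Lids lie in a row 115 mm apart along own y on the middle line, axes square to the face (leaning to the robot), held by friction.
- dish: Bystander: loose white ceramic bowl-shaped dish, 130 mm across, 35 mm high, origin at centre of its underside.
- measure: Bystander: loose aluminium measuring cup, 68 mm across, 55 mm high, origin at centre of its underside.
- spoon: Bystander: loose wooden spoon lying flat, 220 mm long along own x, origin about midway along it.
Not all that is in view belongs to the job. What is shaped like the lid_c but turquoise is not meant.

How it is judged:
By the outcome, as a careful person would: the job done as asked, in the order asked, and still so for the second after the job is handed in, with the robot touching nothing.
It also fails if it takes over 72 s, if anything falls off the work surface, if the arm or the gripper's body presses on something with over 40 N, if the wrist force passes 120 N, or if a joint passes its speed limit or range.

## Working session

There is one attempt and no reset: what is moved stays moved. The work goes in short steps, each a Python script; the robot and the scene stay as the last script left them, time stands still between calls to the robot, and variables do not carry over. Pictures are saved under pics/ and viewed, at most 10 in all, crops included, and the job is handed in when it is done.

```bash
ls; mkdir -p pics; python3 - <<'E'
from workcell import *
import cv2,numpy as np
for n in("top","side"):
    c=read_camera(n);cv2.imwrite(f"pics/{n}0.png",c["image"][:,:,::-1])
    print(n,c["fx"],c["fy"],c["cx"],c["cy"],c["k1"],c["position"],np.round(c["rotation"],3).tolist())
print(read_clock())
E
```

```text
pics
top 437.07237279029016 437.07237279029016 272.52714127484177 212.64961023196565 0.007977430640730697 [0.43336867 0.07682664 1.27719766] [[-0.014, -0.997, 0.078], [-1.0, 0.015, 0.007], [-0.008, -0.078, -0.997]]
side 425.34067502988665 425.34067502988665 283.56993309040666 214.78621165891926 0.01647216583807835 [ 0.29963126 -0.72083563  0.71742933] [[0.959, -0.186, 0.214], [-0.284, -0.589, 0.756], [-0.014, -0.786, -0.618]]
0.1
```

View pics/top0.png

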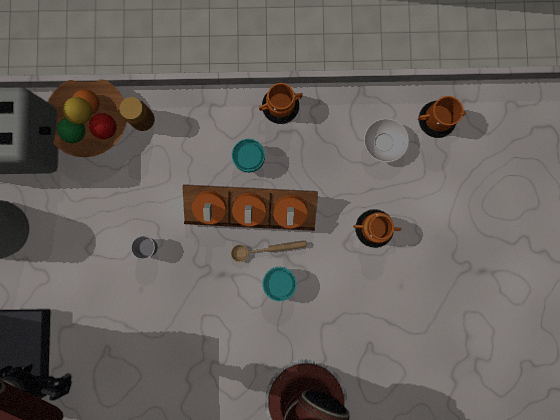

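View pics/side0.png

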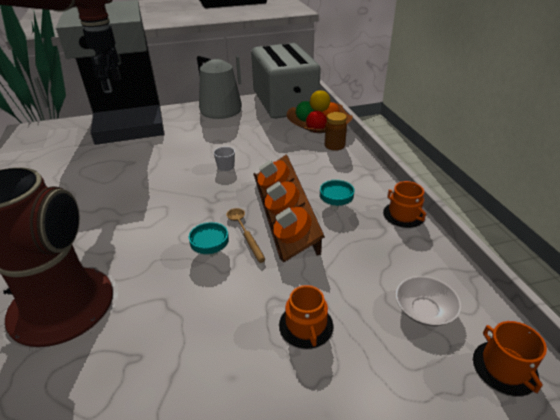

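The top view shows the rack at about (183–317, 185–230) with lids near (208,207), (248,209) and (290,211). Their white tabs are long along the slope. The target cup is at (377,228). The side view confirms this layout, with the spoon and a turquoise decoy between the rack and the robot.

```bash
cat > h.py <<'E'
from workcell import *
import cv2,numpy as np
def ray(c,uv):
    K=np.array([[c["fx"],0,c["cx"]],[0,c["fy"],c["cy"]],[0,0,1.]])
    p=cv2.undistortPoints(np.asarray(uv,float).reshape(-1,1,2),K,np.array([c["k1"],0,0,0,0.]))[:,0]
    return np.c_[p,np.ones(len(p))]@np.asarray(c["rotation"]).T
def onplane(c,uv,p0,n=(0,0,1)):
    d=ray(c,uv);o=np.asarray(c["position"]);n=np.asarray(n,float)
    return o+d*(((np.asarray(p0)-o)@n)/(d@n))[:,None]
def proj(c,P):
    q=(np.atleast_2d(P)-c["position"])@np.asarray(c["rotation"]);s=q[:,:2]/q[:,2:]
    s=s*(1+c["k1"]*(s**2).sum(1,keepdims=True))
    return s*[c["fx"],c["fy"]]+[c["cx"],c["cy"]]
E
python3 - <<'E'
from h import *
t=read_camera("top");s=read_camera("side")
def crop(c,x0,y0,w,h,k):return cv2.resize(c["image"][y0:y0+h,x0:x0+w,::-1],None,fx=k,fy=k,interpolation=cv2.INTER_CUBIC)
a=crop(t,180,182,140,60,4);b=crop(t,345,205,60,60,4);d=crop(s,250,150,140,120,3);e=crop(s,275,275,65,75,4)
im=np.zeros((600,800,3),np.uint8)
im[:240,:560]=a;im[:240,560:800]=b;im[240:600,:420]=d;im[240:540,430:690]=e
cv2.imwrite("pics/c1.png",im)
for n,c in(("top",t),("side",s)):
    I=c["image"];hsv=cv2.cvtColor(I,cv2.COLOR_RGB2HSV)
    x0,y0,x1,y1=(185,185,320,235) if n=="top" else (250,150,330,260)
    m=((hsv[:,:,1]<75)&(hsv[:,:,2]>95)).astype(np.uint8)
    m2=np.zeros_like(m);m2[y0:y1,x0:x1]=m[y0:y1,x0:x1]
    k,_,st,ce=cv2.connectedComponentsWithStats(m2)
    for i in range(1,k):
        if st[i,4]>25:print(n,"white",st[i],ce[i].round(1))
    m=((hsv[:,:,1]>200)&(hsv[:,:,0]<14)&(hsv[:,:,2]>100)).astype(np.uint8)
    k,_,st,ce=cv2.connectedComponentsWithStats(m)
    for i in range(1,k):
        if st[i,4]>100:print(n,"orange",st[i],ce[i].round(1))
E
```

```text
top white [209 185 111  17 406] [280.8 187. ]
top white [245 205   6  18  88] [247.5 215. ]
top white [287 207   7  18  96] [289.6 216.5]
top white [203 208   7  13  78] [206.2 214. ]
top white [185 213 135  22 827] [243.2 230.5]
top orange [277 195  26  15 108] [289.3 202.3]
top orange [233 196  33  29 170] [244.4 207.9]
side white [ 250  150   80  110 3725] [291.6 193.6]
side white [267 182  18  11  75] [273.8 187. ]
side white [276 208  20  13  97] [283.7 213.7]
side orange [258 160  31  25 325] [273.6 173.6]
side orange [265 181  34  28 421] [282.  196.1]
side orange [395 181  29  18 134] [408.5 191.3]
side orange [274 207  37  31 532] [292.6 223.6]
side orange [286 286  41  53 572] [306.5 311.3]
side orange [487 321  59  42 404] [516.4 344.3]
```

View pics/c1.png

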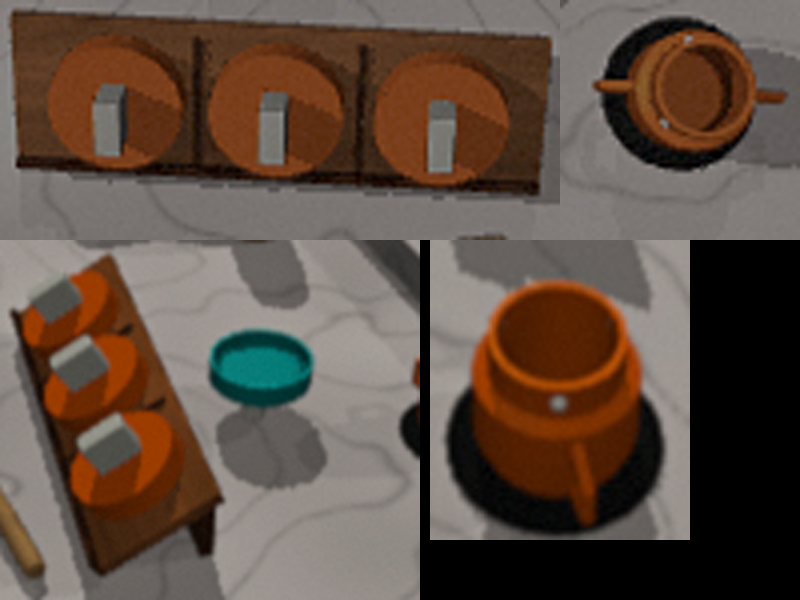

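The crop shows each tab's long side running up the slope, so I pinch along rack y. Top-face centres are about (206.8,213.9), (248,215.9) and (290,218.1). The mouth centre is about (381.2,227.5) in the top view and (307,298.8) in the side view.

```bash
python3 - <<'E'
from h import *
t=read_camera("top");s=read_camera("side")
T=onplane(t,[(206.8,213.9),(248,215.9),(290,218.1)],[0,0,.0996]);print("tabs",T.round(4).tolist())
print("spacing",np.linalg.norm(np.diff(T,axis=0),axis=1))
m1=onplane(t,[(381.2,227.5)],[0,0,.084])[0];m2=onplane(s,[(307,298.8)],[0,0,.084])[0];print("mouth",m1,m2)
rc=onplane(t,[(183.2,185),(317.5,191.5)],[0,0,.08]);print("rack back edge",rc.tolist(),np.linalg.norm(rc[1]-rc[0]))
m=(m1+m2)/2
Rp=np.diag([1.,-1,-1]);Rm=np.diag([-1.,1,-1])
print(read_tcp_rot())
for R in(Rp,Rm):print(solve_ik([m[0],m[1],.30],R))
for i,R in enumerate((Rm,Rp)):
    try: reach([m[0]-.0,m[1],.32],R)
    except PlanningError as e: print(i,e);continue
    c=read_camera("wrist");np.save(f"w{i}.npy",c,allow_pickle=True);cv2.imwrite(f"pics/w{i}.png",c["image"][:,:,::-1])
    print(i,c["position"],c["rotation"].round(3).tolist(),c["fx"],proj(c,m),read_clock(),read_position(),read_joints())
a,b=[cv2.imread(f"pics/w{i}.png") for i in(0,1)]
cv2.imwrite("pics/w01.png",cv2.resize(np.hstack([a,b]),(800,300),interpolation=cv2.INTER_AREA))
E
```

```text
tabs [[0.5247, 0.263, 0.0996], [0.5176, 0.1515, 0.0996], [0.51, 0.0382, 0.0996]]
spacing [0.11164172 0.11359956]
mouth [ 0.48165643 -0.21019509  0.084     ] [ 0.48828758 -0.20961127  0.084     ]
rack back edge [[0.6072895089205912, 0.33114632809080047, 0.08000000000000007], [0.5835492785719887, -0.03945589589195092, 0.08000000000000007]] 0.3713618275455437
[[-9.68466517e-01  2.49143604e-01 -2.65553013e-04]
 [ 2.49143733e-01  9.68466260e-01 -7.09154996e-04]
 [ 8.04977016e-05 -7.52953737e-04 -9.99999713e-01]]
[-5.49348108e-01 -2.11538312e-01  1.74912297e+00 -4.44089210e-16
  1.60400800e+00  1.02144822e+00]
[-5.49348108e-01 -2.11538312e-01  1.74912297e+00 -4.44089210e-16
  1.60400800e+00 -2.12014443e+00]
0 [ 0.40692229 -0.20943678  0.46209054] [[-0.001, 0.953, 0.302], [1.0, 0.001, 0.001], [0.0, 0.302, -0.953]] 375.21359698941626 [[279.10244789 171.78484227]] 3.4417 [ 0.48520786 -0.20936728  0.31991332] [-5.48303751e-01 -2.16624925e-01  1.72102052e+00  1.21279380e-04
  1.63736101e+00 -2.12007304e+00]
1 [ 0.56144439 -0.20984023  0.4621779 ] [[0.0, -0.953, -0.303], [-1.0, -0.0, 0.0], [-0.0, 0.303, -0.953]] 375.21359698941626 [[279.96393512 169.79073899]] 6.1417 [ 0.48497304 -0.20990379  0.31999094] [-5.49353909e-01 -2.16762772e-01  1.72101157e+00  1.09544470e-05
  1.63732549e+00  1.02129067e+00]
```

View pics/w01.png

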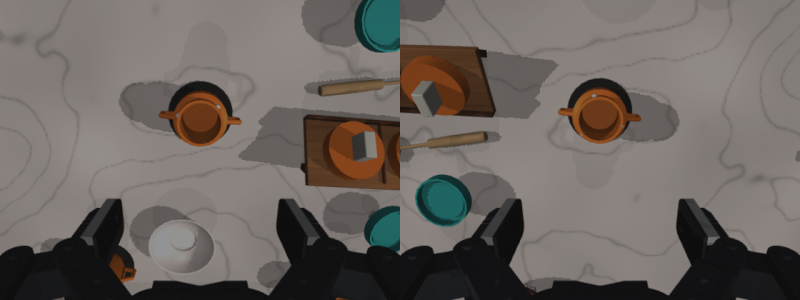

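Both wrist views show the cup mouth clearly: about (283,167) in view 0 and (279,166) in view 1, in full-resolution pixels. Next I fit the rim circle on the rim plane.

```bash
cat >> h.py <<'E'
def mouthfit(c,m,win=50,z=.084):
    """Hough vote + refinement of rim circle among edge pixels cast on the rim plane"""
    g=cv2.cvtColor(c["image"],cv2.COLOR_RGB2HSV)[:,:,2] if False else c["image"][:,:,0]
    u,v=proj(c,m)[0].astype(int);e=cv2.Canny(cv2.GaussianBlur(g,(3,3),0),25,60)
    b=np.zeros_like(e);b[v-win:v+win,u-win:u+win]=e[v-win:v+win,u-win:u+win]
    y,x=np.nonzero(b);P=onplane(c,np.c_[x,y],[0,0,z])[:,:2]
    G=np.stack(np.meshgrid(np.arange(-.01,.0101,.0005),np.arange(-.01,.0101,.0005)),-1).reshape(-1,2)+m[:2]
    D=np.linalg.norm(G[:,None]-P[None],axis=2);out=[]
    for R in np.arange(.028,.0445,.001):
        w=np.exp(-((D-R)/.0007)**2).sum(1)/R;i=w.argmax();out.append((round(w[i]),round(R,4),G[i].round(4).tolist()))
    return sorted(out,key=lambda o:-o[0])[:4],e
E
python3 - <<'E'
from h import *
m=np.array([.485,-.2099,.084]);ims=[]
for i in(0,1):
    c=np.load(f"w{i}.npy",allow_pickle=True).item();r,e=mouthfit(c,m,60);print(r)
    u,v=proj(c,m)[0].astype(int);k=c["image"][v-45:v+45,u-60:u+60,::-1];E=cv2.cvtColor(e[v-45:v+45,u-60:u+60],cv2.COLOR_GRAY2BGR)
    ims.append(np.vstack([cv2.resize(q,(396,297),interpolation=cv2.INTER_CUBIC) for q in(k,E)]))
print("top",mouthfit(read_camera("top"),m,22)[0]);print("side",mouthfit(read_camera("side"),m,35)[0])
cv2.imwrite("pics/m.png",np.hstack(ims))
E
```

```text
[(4980, np.float64(0.03), [0.4865, -0.2089]), (3395, np.float64(0.039), [0.4805, -0.2089]), (3307, np.float64(0.032), [0.4845, -0.2104]), (3148, np.float64(0.029), [0.4855, -0.2084])]
[(5146, np.float64(0.03), [0.4865, -0.2089]), (3749, np.float64(0.039), [0.492, -0.2089]), (3559, np.float64(0.032), [0.486, -0.2114]), (3079, np.float64(0.031), [0.489, -0.2094])]
top [(787, np.float64(0.029), [0.4845, -0.2109]), (764, np.float64(0.031), [0.4845, -0.2134]), (754, np.float64(0.033), [0.4885, -0.2154]), (752, np.float64(0.03), [0.4855, -0.2119])]
side [(1497, np.float64(0.029), [0.4875, -0.2074]), (1372, np.float64(0.028), [0.488, -0.2069]), (1229, np.float64(0.035), [0.488, -0.2064]), (1167, np.float64(0.032), [0.4865, -0.2109])]
```

View pics/m.png

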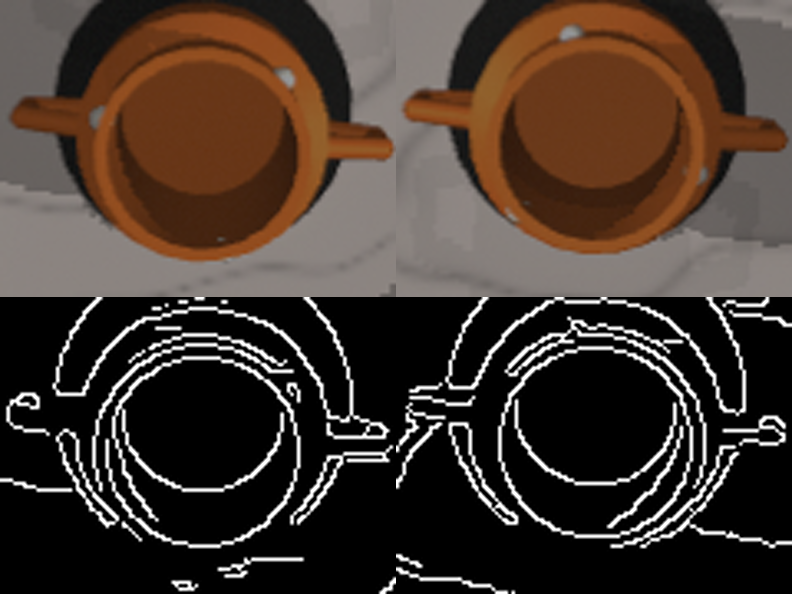

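Both wrist views agree on the mouth at (0.4865, -0.2089). The inner radius is 30 mm, so the rim is 34 mm, the smallest size. Wrong lids must therefore stop 10.5 mm below the rim. Next I look at the tabs squarely along the rack normal.

```bash
cat >> h.py <<'E'
YAW=-.0645;TH=np.radians(31)
def Rz(a):return np.array([[np.cos(a),-np.sin(a),0],[np.sin(a),np.cos(a),0],[0,0,1]])
def lidR(yaw=0):   # lid frame on rack: z=n, x up-slope
    ux=np.array([np.cos(TH),0,np.sin(TH)]);n=np.array([-np.sin(TH),0,np.cos(TH)])
    return Rz(YAW)@np.c_[ux,np.cross(n,ux),n]@Rz(yaw)
FLIP=np.diag([1.,-1,-1])   # tool = lid @ FLIP : x same, z opposite
N=lidR()[:,2]
TOP=np.array([[.5247,.263,.0996],[.5176,.1515,.0996],[.51,.0382,.0996]])
def tabs(c,top=TOP):
    """white/grey top faces near predicted top centres -> centre on lid-z 55.5 plane, yaw in rack frame"""
    hsv=cv2.cvtColor(c["image"],cv2.COLOR_RGB2HSV);res=[]
    for T in top:
        u,v=proj(c,T)[0].astype(int);b=np.zeros(hsv.shape[:2],np.uint8)
        if not(30<u<530 and 30<v<390):res.append(None);continue
        w=60;a=(slice(max(v-w,0),v+w),slice(max(u-w,0),u+w))
        b[a]=((hsv[:,:,1]<70)&(hsv[:,:,2]>60))[a]
        k,l,st,ce=cv2.connectedComponentsWithStats(b)
        j=1+np.argmax(st[1:,4]/(20+np.linalg.norm(ce[1:]-[u,v],axis=1)))
        cn=max(cv2.findContours((l==j).astype(np.uint8),cv2.RETR_EXTERNAL,cv2.CHAIN_APPROX_NONE)[0],key=len)[:,0]
        P=(onplane(c,cn,T,N)-T)@lidR()
        (cx,cy),(w1,h1),ang=cv2.minAreaRect((P[:,:2]*1000).astype(np.float32))
        if w1<h1: w1,h1,ang=h1,w1,ang-90
        res.append((T+lidR()@[cx/1e3,cy/1e3,0],round(w1,1),round(h1,1),round((ang+90)%180-90,1)))
    return res
E
python3 - <<'E'
from h import *
T=TOP[1]
for yw in(0,np.pi):
    R=lidR(yw)@FLIP
    print([solve_ik(t+N*.1,R) is not None and solve_ik(t-.0105*N-.019*N,R) is not None for t in TOP])
R=lidR()@FLIP
reach(T+N*.13,R)
c=read_camera("wrist");np.save("w2.npy",c,allow_pickle=True)
for r in tabs(c):print(r)
I=c["image"].copy()
for p in proj(c,TOP):cv2.circle(I,tuple(int(q) for q in p),4,(0,0,255),1)
cv2.imwrite("pics/w2.png",I[:,:,::-1]);print(read_clock(),read_joints())
E
```

```text
[True, True, True]
[True, True, True]
(array([0.52825265, 0.25896005, 0.10188667]), 44.2, 27.5, -0.4)
(array([0.52127488, 0.15347718, 0.10172693]), 43.8, 17.1, -0.7)
(array([0.51419709, 0.04491963, 0.10185638]), 44.0, 27.5, -0.3)
7.725 [ 0.27715568 -0.66857765  2.28124421 -0.20469955  1.02241717  1.97556954]
```

View pics/w2.png

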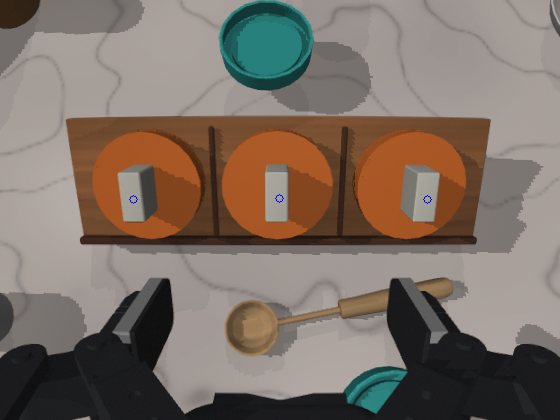

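The view shows all three tabs square to the rack, with top faces near (132,196), (277,196) and (425,196). The mask also catches side faces, so I tighten it to the bright face and cross-check against the disc outlines.

```bash
sed -i 's/        cn=max(cv2/        if bright: V=hsv[:,:,2];q=np.percentile(V[l==j],85);l=np.where((l==j)\&(V>.86*q),j,0)\n        cn=max(cv2/; s/def tabs(c,top=TOP):/def tabs(c,top=TOP,bright=True):/' h.py
cat >> h.py <<'E'
def discs(c,top=TOP):
    hsv=cv2.cvtColor(c["image"],cv2.COLOR_RGB2HSV);m=((hsv[:,:,0]<14)&(hsv[:,:,1]>195)&(hsv[:,:,2]>75)).astype(np.uint8)
    m=cv2.morphologyEx(m,cv2.MORPH_OPEN,np.ones((3,3)));cs=[k for k in cv2.findContours(m,cv2.RETR_EXTERNAL,cv2.CHAIN_APPROX_NONE)[0] if cv2.contourArea(k)>2000]
    out=[]
    for k in cs:
        T=top[np.argmin(np.linalg.norm(proj(c,top)-k[:,0].mean(0),axis=1))]-.034*N
        P=(onplane(c,k[:,0],T,N)-T)@lidR();(cx,cy),r=cv2.minEnclosingCircle((P[:,:2]*1000).astype(np.float32))
        out.append((T+.034*N+lidR()@[cx/1e3,cy/1e3,0],round(r,1)))
    return out
E
python3 - <<'E'
from h import *
c=np.load("w2.npy",allow_pickle=True).item()
for r in tabs(c)+discs(c):print(r)
V=cv2.cvtColor(c["image"],cv2.COLOR_RGB2HSV)
print(V[160:228:4,277].tolist());print(V[196,110:165:4].tolist())
E
```

```text
(array([0.52676406, 0.2650523 , 0.10075815]), 38.1, 15.6, -0.4)
(array([0.51944181, 0.15438607, 0.1005926 ]), 39.1, 16.2, 0.2)
(array([0.51165795, 0.0401843 , 0.10051728]), 38.8, 16.5, -0.2)
(array([0.51852048, 0.15426618, 0.1000448 ]), 46.9)
(array([0.51196296, 0.0421698 , 0.10062327]), 49.4)
(array([0.52697341, 0.26355703, 0.10094159]), 48.4)
[[11, 196, 172], [13, 89, 134], [23, 17, 120], [25, 19, 162], [20, 18, 167], [23, 18, 167], [23, 18, 166], [25, 17, 165], [20, 18, 166], [22, 17, 164], [23, 19, 164], [23, 19, 163], [23, 19, 162], [25, 19, 161], [23, 19, 160], [23, 19, 162], [11, 198, 167]]
[[11, 200, 166], [11, 200, 166], [11, 200, 166], [25, 17, 163], [23, 19, 162], [25, 19, 161], [25, 18, 160], [25, 18, 159], [20, 17, 91], [18, 20, 63], [18, 21, 62], [23, 17, 61], [12, 198, 130], [12, 198, 129]]
```

Tab sizes (39 × 16.5 mm) match the spec and lid yaw is about 0. The tab and disc centres agree. Next I pick the lid nearest the cup and try it.

```bash
cat >> h.py <<'E'
M=np.array([.4865,-.2089,.084]);RL=lidR()@FLIP;RC=Rz(YAW)@FLIP
def fz():return np.round(read_ft_force(),1)
def pick(top):
    """top: tab-top centre on 55.5 plane"""
    reach(top+N*.09,RL);grip(.6)
    c=read_camera("wrist");r=tabs(c,[top])[0];print("tab re-seen",(r[0]-top).round(4),r[1:],"disc",[((d[0]-top).round(4).tolist(),d[1]) for d in discs(c,[top])][:3])
    if np.linalg.norm(r[0]-top)>.004:print("disagree");return None
    p=r[0]-.0105*N-.019*N
    hit=line_to(p,RL,feed=.12,until_force=8);print("hit",hit,(read_position()-p).round(4))
    if hit:return None
    grip(0,60);print("gap",read_finger_gap(),read_grip_force())
    line_to(p+N*.05,RL,feed=.15);print("lift gap",read_finger_gap(),fz(),read_clock())
    return p
def trycup(dx=0,dy=0,over=.135):
    q=M+[dx,dy,0];reach([q[0],q[1],over],RC);f0=fz()
    h=line_to([q[0],q[1],.088],RC,feed=.03,until_force=4);z1=read_position()[2]
    h2=line_to([q[0],q[1],.0905-.004],RC,feed=.015,until_force=14);z2=read_position()[2]
    print("contact",h,"underside-rim",round((z1-.11)*1e3,1),"after push",h2,round((z2-.11)*1e3,1),f0,fz(),np.round(read_torque(),2),read_position()[:2]-q[:2],read_clock())
E
python3 - <<'E'
from h import *
T=np.array([.51166,.04018,.10052])
p=pick(T)
if p is not None:
    np.save("p2.npy",p);reach([M[0],M[1],.17],RC)
    c=read_camera("wrist");cv2.imwrite("pics/h2.png",c["image"][:,:,::-1])
    trycup()
E
```

```text
tab re-seen [ 0.0013 -0.0008  0.0008] (41.1, 15.9, -0.4) disc [([-0.0457, -0.2065, -0.0194], 42.5), ([-0.0001, -0.0007, -0.0001], 47.3), ([0.0137, 0.2127, -0.0], 49.1)]
hit False [0.0003 0.     0.0006]
gap 0.19648364409607014 59.180463552474976
lift gap 0.19915415739391615 [ 0.1  0.4 -0.8] 10.7833
contact True underside-rim -9.1 after push True -9.0 [ 0.5 -0.9  0.3] [-0.6  1.2  4.6] [ 0.   -0.03 -0.02] [-1.06645018e-04  6.99767984e-06] 13.5
```

View pics/h2.png

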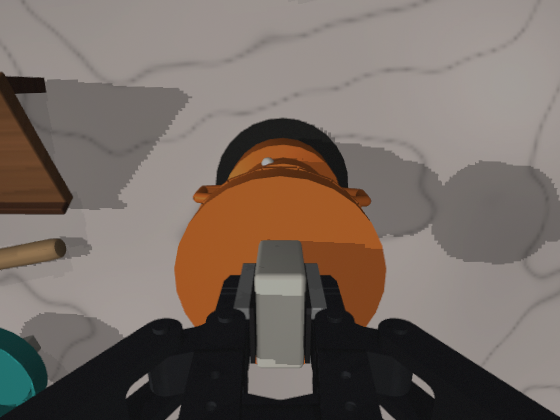

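The lid sits squarely in the fingers. The push reading at about -9 mm is ambiguous, so I step the push while watching force.

```bash
cat >> h.py <<'E'
def press(zmax=.0855,fmax=19,step=.0007):
    z=read_position()[2];q=read_position();out=[]
    while z>zmax:
        z-=step;line_to([q[0],q[1],z],RC,feed=.03);f=read_ft_force()[2];out.append((round((z-.11)*1e3,1),round((read_position()[2]-.11)*1e3,1),round(f,1)))
        if f>fmax:break
    print(out,read_torque().round(2),read_finger_gap(),read_clock())
E
python3 - <<'E'
from h import *
press()
E
```

```text
[(np.float64(-9.7), np.float64(-9.0), np.float64(6.4)), (np.float64(-10.4), np.float64(-9.1), np.float64(9.1)), (np.float64(-11.1), np.float64(-9.1), np.float64(13.2)), (np.float64(-11.8), np.float64(-9.1), np.float64(16.1)), (np.float64(-12.5), np.float64(-9.1), np.float64(20.9))] [0.81 1.5  0.02] 0.19840159108083172 14.75
```

A hard stop at -9.1 mm (nominal -10.5) with no give at 21 N means a wrong lid. I measure the lid's in-hand offset for calibration, put it back, then take the middle lid.

```bash
cat >> h.py <<'E'
from scipy.optimize import least_squares
def inhand(drop=.0045):
    """lid centre relative to TCP (world xy), from disc side edges; tool level"""
    c=read_camera("wrist");t=read_position();h=cv2.cvtColor(c["image"],cv2.COLOR_RGB2HSV)
    m=(h[:,:,0]<16)&(h[:,:,1]>170)&(h[:,:,2]>60);pts=[]
    for v in range(225,300,2):
        u=np.nonzero(m[v])[0]
        if len(u):pts+=[(u[0]-.5,v),(u[-1]+.5,v)]
    P=onplane(c,pts,[0,0,t[2]-drop])[:,:2]
    s=least_squares(lambda a:np.hypot(*(P-a[:2]).T)-a[2],[t[0],t[1],.047],loss="soft_l1",f_scale=.0005)
    print("inhand offset",(s.x[:2]-t[:2]).round(4),"r",s.x[2].round(4),"rms",np.sqrt((s.fun**2).mean()).round(5));return s.x[:2]-t[:2]
def putback(p):
    reach(p+N*.05,RL);h=line_to(p-N*.001,RL,feed=.06,until_force=5);print("put",h,((read_position()-p)@lidR()).round(4))
    grip(.6);line_to(p+N*.07,RL,feed=.2)
def pick2(T):
    reach(T+N*.09,RL);c=read_camera("wrist");r=tabs(c,[T])[0]
    d=min(discs(c,[T]),key=lambda d:np.linalg.norm(d[0]-T))
    print("tab",((r[0]-T)@lidR()).round(4),r[1:],"disc",((d[0]-T)@lidR()).round(4),d[1])
    if max(np.linalg.norm(r[0]-T),np.linalg.norm(d[0]-T))>.005:print("disagree");return
    p=T+lidR()@(((r[0]-T)@lidR()+(d[0]-T)@lidR())/2*[1,1,0])-.0105*N-.019*N
    hit=line_to(p,RL,feed=.12,until_force=8)
    if hit:print("HIT");return
    grip(0,60);line_to(p+N*.05,RL,feed=.15);print("gap",read_finger_gap(),fz(),read_clock());return p
E
python3 - <<'E'
from h import *
line_to([M[0],M[1],.17],RC,feed=.15);inhand(.0045);inhand(.0059)
putback(np.load("p2.npy"))
p=pick2(np.array([.5190,.1543,.1003])-.0014*N)
if p is not None:
    np.save("p1.npy",p);reach([M[0],M[1],.17],RC);o=inhand(.0045);print(read_clock())
E
```

```text
inhand offset [-0.0019  0.    ] r 0.0461 rms 0.00015
inhand offset [-0.0027  0.0002] r 0.0464 rms 0.00014
put True [-0.0008 -0.0005  0.0007]
tab [ 0.0001 -0.0001  0.    ] (38.3, 16.2, -0.4) disc [-0.0007 -0.0003 -0.    ] 47.1
gap 0.19921508710805602 [-0.5 -0.3 -1.7] 20.8417
inhand offset [-0.0008 -0.0002] r 0.0463 rms 0.00015
22.275
```

```bash
python3 - <<'E'
from h import *
trycup(.001,.0001)
press(fmax=18)
inhand(.0045)
E
```

```text
contact True underside-rim -7.7 after push True -11.5 [-0.6 -0.9 -0.3] [-2.7 -0.2  6.5] [0.08 0.14 0.04] [ 0.00109866 -0.00097861] 24.15
[(np.float64(-12.2), np.float64(-11.3), np.float64(7.9)), (np.float64(-12.9), np.float64(-11.7), np.float64(10.5)), (np.float64(-13.6), np.float64(-11.9), np.float64(12.6)), (np.float64(-14.3), np.float64(-12.0), np.float64(15.6)), (np.float64(-15.0), np.float64(-12.4), np.float64(17.8)), (np.float64(-15.7), np.float64(-12.5), np.float64(20.3))] [0.88 1.27 0.06] 0.20164087264606093 25.65
inhand offset [ 0.0059 -0.0004] r 0.0472 rms 0.00176
```

Contact at -7.7 mm and then partial give means this is the right lid, but it looks tilted. Taking a look.

```bash
python3 - <<'E'
from h import *
w=read_camera("wrist")["image"];s=read_camera("side")["image"][220:360,230:390]
cv2.imwrite("pics/x1.png",np.hstack([cv2.resize(w,(400,300)),cv2.resize(s,(343,300),interpolation=cv2.INTER_CUBIC)])[:,:,::-1])
print(read_position(),read_tcp_rot().round(4).tolist(),fz())
E
```

```text
[ 0.48838994 -0.20977223  0.09747679] [[0.9979, -0.0641, -0.0016], [-0.0641, -0.9979, 0.0006], [-0.0016, -0.0005, -1.0]] [-10.7   4.3  20.2]
```

View pics/x1.png

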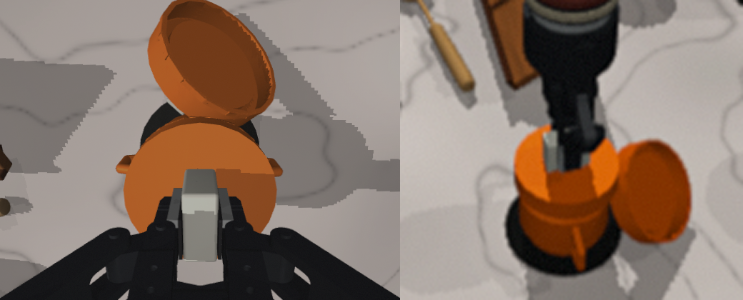

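The picture shows a problem I caused. The previously returned lid lies knocked over beside the cup, at about (212,57) in the wrist half. I carried the middle lid over it too low. I lift the held lid clear and look from all cameras.

```bash
python3 - <<'E'
from h import *
q=read_position();line_to([q[0],q[1],.20],RC,feed=.12);print(fz(),read_finger_gap());hold(.3)
d={n:read_camera(n) for n in("wrist","side","top")};np.save("d.npy",d,allow_pickle=True)
w=d["wrist"]["image"];s=d["side"]["image"][210:360,230:430];t=d["top"]["image"][100:290,180:460]
im=np.zeros((600,800,3),np.uint8);im[:300,:400]=cv2.resize(w,(400,300));im[:300,400:800]=cv2.resize(s,(400,300),interpolation=cv2.INTER_CUBIC)
im[300:571,:400]=cv2.resize(t,(400,271),interpolation=cv2.INTER_CUBIC);s2=d["side"]["image"][140:290,220:420];im[300:600,400:800]=cv2.resize(s2,(400,300),interpolation=cv2.INTER_CUBIC)
cv2.imwrite("pics/x2.png",im[:,:,::-1]);inhand();print(read_clock())
E
```

```text
[-0.2  0.7 -0.1] 0.20176815703955203
inhand offset [-0.0009  0.0001] r 0.0463 rms 0.00016
27.3333
```

View pics/x2.png

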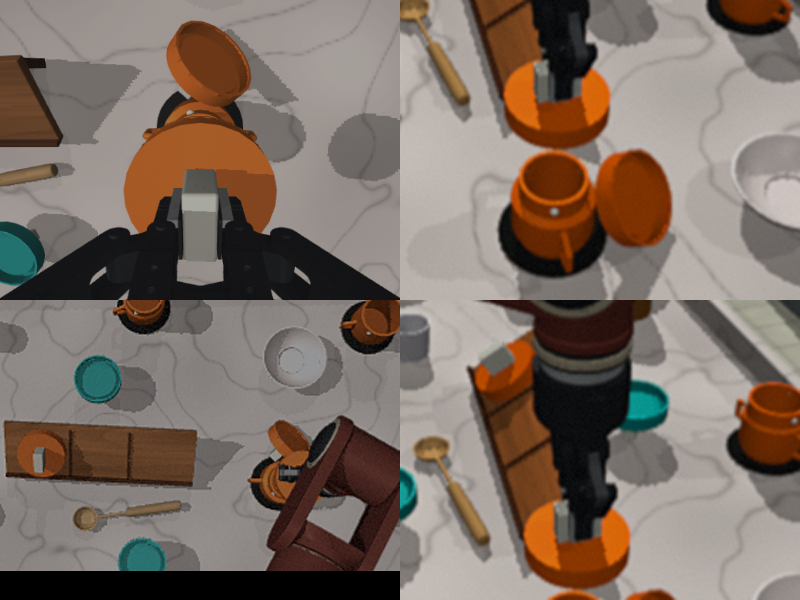

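The loose lid leans against the far side of the cup, opening up and away. In full-size wrist pixels it is at about (293,88). The held lid is still firmly gripped. I use the last view for a zoom of the loose lid in wrist and side, so I can pick rim points.

```bash
python3 - <<'E'
from h import *
d=np.load("d.npy",allow_pickle=True).item()
a=d["wrist"]["image"][20:160,222:362];b=d["side"]["image"][275:345,315:385]
f=lambda q,k:cv2.resize(q,None,fx=k,fy=k,interpolation=cv2.INTER_CUBIC)
A=f(a,400/140);B=f(b,400/70);A=cv2.convertScaleAbs(A,alpha=1.4);B=cv2.convertScaleAbs(B,alpha=1.3)
for I in(A,B):
    for k in range(0,400,50):cv2.putText(I,str(k),(k,8),0,.3,(0,0,255),1);cv2.putText(I,str(k),(0,k+4),0,.3,(0,0,255),1)
cv2.imwrite("pics/x3.png",np.hstack([A,B])[:,:,::-1])
print("dish",onplane(d["top"],[(386.5,140)],[0,0,.02]))
E
```

```text
dish [[ 0.73906431 -0.24947759  0.02      ]]
```

View pics/x3.png

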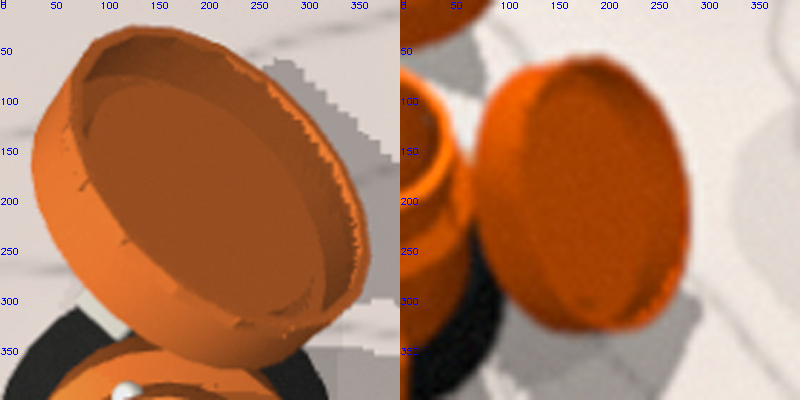

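The zoom gives clear rim outlines in both views, with the tab visible at (100,305) of the left crop pointing down toward the mat. I fit the lid's circle pose from picked rim points in both views.

```bash
cat >> h.py <<'E'
LOOSE=None
def loosefit():
    d=np.load("d.npy",allow_pickle=True).item();W,S=d["wrist"],d["side"]
    fw=lambda p:np.array(p)*.35+[222,20]-.3;fs=lambda p:np.array(p)*.175+[315,275]-.4
    sets=[(W,fw([(135,27),(190,35),(240,62),(290,115),(340,180),(368,240),(368,275)]),.047),(W,fw([(70,110),(85,165),(115,215),(155,265),(200,300),(250,325)]),.044),
          (S,fs([(200,55),(240,85),(270,130),(288,190),(285,250),(265,295),(235,325)]),.047),(S,fs([(160,70),(135,110),(125,160),(128,210),(140,260),(165,305)]),.044)]
    def res(a):
        o=a[3:]/np.linalg.norm(a[3:]);return np.concatenate([np.linalg.norm(onplane(c,p,a[:3],o)-a[:3],axis=1)-r for c,p,r in sets])
    s=least_squares(res,[.575,-.22,.055,.645,-.43,.63],loss="soft_l1",f_scale=.002);a=s.x
    return a[:3],-a[3:]/np.linalg.norm(a[3:]),res(a)
E
python3 - <<'E'
from h import *
c,z,r=loosefit();print("centre",c.round(4),"lidz",z.round(3),(r*1e3).round(1))
o=-z;dn=np.array([0,0,-1])-(-o[2])*o;dn/=np.linalg.norm(dn);e=np.cross(dn,o);print("dn",dn.round(3),"e",e.round(3))
for nm,k in(("under",0),("disc",.0215)):print(nm,"low",(c+.047*dn+k*z).round(4),"high",(c-.047*dn+k*z).round(4))
print("tabtip",(c+.0555*z).round(4))
for s in(1,-1):
  for ph in range(0,100,15):
    p=np.radians(ph);tz=np.cos(p)*dn+np.sin(p)*s*e
    for sy in(1,-1):
        ty=sy*z;R=np.c_[np.cross(ty,tz),ty,tz];g=c+.01*z-tz*.040   # grasp point
        q=[solve_ik(g+.019*tz-k*tz,R) for k in(0,.08)]
        if all(x is not None for x in q):print(s,ph,sy,tz.round(2),g.round(3),q[0].round(2))
# put-down: tool z forward/down 45deg
for az in(-.6,-.4,0,.3):
  for b in(30,45,60):
    b=np.radians(b);h=np.array([np.cos(az),np.sin(az),0]);tz=h*np.cos(b)-[0,0,np.sin(b)];lz=h*np.sin(b)+[0,0,np.cos(b)]
    for sy in(1,-1):
        ty=sy*lz;R=np.c_[np.cross(ty,tz),ty,tz];q=solve_ik(np.array([.5*np.cos(az),.5*np.sin(az),.12]),R)
        if q is not None:print("put",az,round(np.degrees(b)),sy,q.round(2))
E
```

```text
centre [ 0.5718 -0.23    0.0515] lidz [-0.549  0.571 -0.61 ] [-0.   0.9  0.4 -3.9 -1.7  2.2  2.1  0.9  0.3 -0.1  1.2  1.8  2.7 -0.1
 -1.2  0.1  1.8  0.8 -1.  -0.4 -0.3 -2.4 -2.9 -2.6 -0.2  2.2]
dn [ 0.423 -0.44  -0.792] e [-0.721 -0.693 -0.   ]
under low [ 0.5916 -0.2507  0.0142] high [ 0.5519 -0.2094  0.0887]
disc low [ 0.5798 -0.2384  0.0011] high [ 0.5401 -0.1971  0.0756]
tabtip [ 0.5413 -0.1983  0.0176]
1 0 1 [ 0.42 -0.44 -0.79] [ 0.549 -0.207  0.077] [-0.37 -0.11  2.18 -0.54  0.52 -2.31]
1 0 -1 [ 0.42 -0.44 -0.79] [ 0.549 -0.207  0.077] [-0.37 -0.11  2.18 -0.54  0.52  0.83]
1 15 1 [ 0.22 -0.6  -0.77] [ 0.557 -0.2    0.076] [-0.23  0.04  2.06 -0.84  0.81 -1.95]
1 15 -1 [ 0.22 -0.6  -0.77] [ 0.557 -0.2    0.076] [-0.23  0.04  2.06 -0.84  0.81  1.19]
1 30 1 [ 0.01 -0.73 -0.69] [ 0.566 -0.195  0.073] [-0.14  0.22  1.91 -0.94  1.1  -1.81]
1 30 -1 [ 0.01 -0.73 -0.69] [ 0.566 -0.195  0.073] [-0.14  0.22  1.91 -0.94  1.1   1.33]
1 45 1 [-0.21 -0.8  -0.56] [ 0.575 -0.192  0.068] [-0.09  0.41  1.75 -0.98  1.37 -1.74]
1 45 -1 [-0.21 -0.8  -0.56] [ 0.575 -0.192  0.068] [-0.09  0.41  1.75 -0
[... 1479 characters left out ...]
81 -0.53  2.35  0.14  0.81 -0.28]
put -0.6 60 -1 [-0.81 -0.53  2.35  0.14  0.81  2.86]
put -0.4 45 1 [-0.65 -0.69  2.52  0.33  0.57 -0.46]
put -0.4 45 -1 [-0.65 -0.69  2.52  0.33  0.57  2.68]
put -0.4 60 1 [-0.61 -0.53  2.35  0.14  0.81 -0.28]
put -0.4 60 -1 [-0.61 -0.53  2.35  0.14  0.81  2.86]
put 0 45 1 [-0.25 -0.69  2.52  0.33  0.57 -0.46]
put 0 45 -1 [-0.25 -0.69  2.52  0.33  0.57  2.68]
put 0 60 1 [-0.21 -0.53  2.35  0.14  0.81 -0.28]
put 0 60 -1 [-0.21 -0.53  2.35  0.14  0.81  2.86]
put 0.3 45 1 [ 0.05 -0.69  2.52  0.33  0.57 -0.46]
put 0.3 45 -1 [ 0.05 -0.69  2.52  0.33  0.57  2.68]
put 0.3 60 1 [ 0.09 -0.53  2.35  0.14  0.81 -0.28]
put 0.3 60 -1 [ 0.09 -0.53  2.35  0.14  0.81  2.86]
```

The fit checks out: the lowest disc edge comes out at z = 1 mm, touching the counter. The plan has three steps:
1. Park the held lid level on free counter.
2. Pinch the loose lid across its thickness from its free side.
3. Lift it, turn it tab-up and set it down.

```bash
cat >> h.py <<'E'
def frame(ty,tz):return np.c_[np.cross(ty,tz),ty,tz]
E
python3 - <<'E'
from h import *
B=np.array([.37,-.30])
c,z,_=loosefit();o=-z;dn=np.array([0,0,-1])+o[2]*o;dn/=np.linalg.norm(dn);e=np.cross(dn,o)
p=np.radians(32);tz=np.cos(p)*dn+np.sin(p)*e;R=frame(z,tz);G=c+.0105*z-.042*tz+.019*tz
b=np.radians(45);az=-.72;h=np.array([np.cos(az),np.sin(az),0]);tz2=h*np.cos(b)-[0,0,np.sin(b)];R2=frame(h*np.sin(b)+[0,0,np.cos(b)],tz2)
L=np.array([.46,-.37,.14])
q=[solve_ik(x,r) is not None for x,r in((G,R),(G-.09*tz,R),(G-.09*tz+[0,0,.06],R),(G+[.04,-.04,.13],R),(L,R2),(L-[0,0,.095],R2))];print(q)
assert all(q)
reach([*B,.10],RC);hit=line_to([*B,.025],RC,feed=.08,until_force=4);pb=read_position();print("park",hit,pb.round(4));np.save("pb.npy",pb)
grip(.5);line_to([*B,.16],RC,feed=.25)
reach(G-.09*tz+[0,0,.06],R);line_to(G-.09*tz,R,feed=.2);hit=line_to(G,R,feed=.1,until_force=5);print("hit",hit,((read_position()-G)@R).round(4),fz())
if not hit:
    grip(0,50);print("gap",read_finger_gap(),read_grip_force(),read_clock(),fz())
E
```

```text
[True, True, True, True, True, True]
park True [ 0.3691 -0.299   0.0261]
hit False [-0.0003 -0.0005 -0.0005] [-0.7  1.4  0.1]
gap 0.2344606912223193 48.814083226025105 34.1333 [0.5 0.9 0.8]
```

The gap matches the 21.5 mm lid thickness, so the loose lid is held. Now lift, turn and set down.

```bash
python3 - <<'E'
from h import *
P=read_position();R=read_tcp_rot()
b=np.radians(45);az=-.72;h=np.array([np.cos(az),np.sin(az),0]);tz2=h*np.cos(b)-[0,0,np.sin(b)];R2=frame(h*np.sin(b)+[0,0,np.cos(b)],tz2)
L=np.array([.46,-.37,.14])
line_to(P+[.035,-.035,.13],R,feed=.25);print("gap",read_finger_gap(),read_clock())
reach(L,R2);print("gap",read_finger_gap(),read_clock())
hit=line_to(L-[0,0,.095],R2,feed=.12,until_force=3);print("down",hit,read_position().round(4),read_finger_gap())
grip(.5);line_to(read_position()-.09*tz2+[0,0,.03],R2,feed=.2)
F=L+.03*tz2;reach([F[0],F[1],.25],RC);hold(.1)
c=read_camera("wrist");np.save("w5.npy",c,allow_pickle=True);hsv=cv2.cvtColor(c["image"],cv2.COLOR_RGB2HSV)
for nm,m in(("orange",(hsv[:,:,0]<14)&(hsv[:,:,1]>180)&(hsv[:,:,2]>60)),("white",(hsv[:,:,1]<35)&(hsv[:,:,2]>140))):
    k,l,st,ce=cv2.connectedComponentsWithStats(m.astype(np.uint8))
    for i in range(1,k):
        if st[i,4]>150:print(nm,st[i],ce[i].round(),onplane(c,[ce[i]],[0,0,.0215 if nm=="orange" else .0555])[0].round(4))
print(read_clock())
E
```

```text
gap 0.23351930848160407 34.8417
gap 0.23554084597989255 36.3833
down True [ 0.46   -0.3699  0.0589] 0.2308774628833959
orange [  34  131  138   92 5531] [101. 176.] [ 0.4823 -0.1999  0.0215]
orange [ 220  146   91   91 5245] [265. 190.] [ 0.4573 -0.367   0.0215]
orange [ 168  226   86   79 3648] [212. 259.] [ 0.384  -0.303   0.0215]
white [   0    0  240   81 8754] [84. 31.] [ 0.6136 -0.2261  0.0555]
white [    0     0   560   387 94632] [285. 166.] [ 0.4865 -0.3879  0.0555]
white [  420     0   131   124 10447] [483.  69.] [ 0.5615 -0.5637  0.0555]
white [155 130  70  19 325] [195. 137.] [ 0.518  -0.3103  0.0555]
white [242 189  43  28 656] [263. 203.] [ 0.4534 -0.3658  0.0555]
white [ 87 209  84  24 881] [130. 223.] [ 0.4412 -0.2365  0.0555]
white [ 431  258   75   66 3397] [468. 288.] [ 0.349  -0.5686  0.0555]
white [ 214  272  116  116 6385] [263. 334.] [ 0.3087 -0.3546  0.0555]
white [529 288  31  51 817] [547. 316.] [ 0.3069 -0.6628  0.0555]
white [ 245  300  102   99 4001] [311. 363.] [ 0.2679 -0.4033  0.0555]
white [540 381  20  25 243] [553. 393.] [ 0.1955 -0.6926  0.0555]
white [402 395  27  25 325] [413. 411.] [ 0.1878 -0.5216  0.0555]
39.2833
```

The rescued lid now lies flat, tab up, at about (0.457, -0.367): its disc is 91×91 px with the tab on top. I re-grip the parked lid and try it on the cup, now unobstructed.

```bash
python3 - <<'E'
from h import *
pb=np.load("pb.npy")
reach(pb+[0,0,.07],RC);h=line_to(pb,RC,feed=.15,until_force=8);print(h);assert not h
grip(0,60);print("gap",read_finger_gap());line_to(pb+[0,0,.10],RC,feed=.2)
reach([M[0],M[1],.17],RC);o=inhand();print(read_clock())
trycup(-o[0],-o[1]);print(read_grip_force())
press(fmax=18)
E
```

```text
False
gap 0.20055436240859417
inhand offset [ 0.1377 -0.0298] r 0.1475 rms 0.00818
42.4417
contact False underside-rim -21.8 after push False -23.6 [ 0.6  0.5 -0.8] [-0.  -0.  -0.6] [-0.06 -0.01  0.01] [-5.76108516e-05  6.31183276e-05] 45.0417
60.00346899032593
[(np.float64(-24.3), np.float64(-24.4), np.float64(-0.9)), (np.float64(-25.0), np.float64(-25.1), np.float64(-0.8))] [ 0.01  0.   -0.01] 0.20138351158826653 45.5417
```

The in-hand fit was corrupted by the other lid in view. The arm stopped harmlessly in free space. I redo it with the known offset (-0.9 mm).

```bash
python3 - <<'E'
from h import *
q=read_position();line_to([q[0],q[1],.15],RC,feed=.3)
trycup(.001,0)
press(zmax=.080,fmax=18)
E
```

```text
contact True underside-rim -5.2 after push True -15.6 [-0.7  0.4  0.6] [-0.3  0.2  3.9] [0.01 0.02 0.02] [-0.00017375  0.00016451] 48.275
[(np.float64(-16.3), np.float64(-15.7), np.float64(7.5)), (np.float64(-17.0), np.float64(-15.6), np.float64(11.5)), (np.float64(-17.7), np.float64(-15.7), np.float64(14.7)), (np.float64(-18.4), np.float64(-15.7), np.float64(18.3))] [ 0.58  1.05 -0.01] 0.19995627079843942 49.275
```

The lid travelled 10.4 mm past the beads and now stops hard, so it is fully home. Release, then fetch the wrong lid and return it to its rack slot.

```bash
python3 - <<'E'
from h import *
c=np.load("w5.npy",allow_pickle=True).item();hsv=cv2.cvtColor(c["image"],cv2.COLOR_RGB2HSV)
m=((hsv[:,:,1]<35)&(hsv[:,:,2]>140)).astype(np.uint8);k,l,st,ce=cv2.connectedComponentsWithStats(m)
i=min(range(1,k),key=lambda i:np.linalg.norm(ce[i]-[263,203]));cn=cv2.findContours((l==i).astype(np.uint8),0,1)[0][0][:,0]
P=onplane(c,cn,[0,0,.0555])[:,:2]*1e3;(x,y),(w,h),a=cv2.minAreaRect(P.astype(np.float32))
if w<h:w,h,a=h,w,a-90
mo=((hsv[:,:,0]<14)&(hsv[:,:,1]>180)&(hsv[:,:,2]>60)).astype(np.uint8);k,l,st,ce=cv2.connectedComponentsWithStats(mo);i=min(range(1,k),key=lambda i:np.linalg.norm(ce[i]-[265,190]))
oc=max(cv2.findContours((l==i).astype(np.uint8),0,1)[0],key=len)[:,0];dc=cv2.minEnclosingCircle((onplane(c,oc,[0,0,.0215])[:,:2]*1e3).astype(np.float32))
print("tab",x,y,w,h,a,"disc",dc)
np.save("t5.npy",[x/1e3,y/1e3,np.radians(a)])
q=read_position();line_to([q[0],q[1],q[2]+.0024],RC,feed=.05);print(fz());grip(.5);line_to([q[0],q[1],.20],RC,feed=.25)
for s in(0,np.pi,-np.pi):
    r=solve_ik([x/1e3,y/1e3,.1],Rz(np.radians(a)+s)@FLIP);print(s,None if r is None else r.round(2))
print(read_clock())
E
```

```text
tab 453.3023681640625 -365.7046813964844 36.98373794555664 15.994409561157227 -74.04300212860107 disc ((453.5990295410156, -367.658935546875), 47.80312728881836)
[ 6.2 -2.1 -4.3]
0 [-0.81  0.07  1.82 -0.    1.25  2.06]
3.141592653589793 [-0.81  0.07  1.82 -0.    1.25 -1.09]
-3.141592653589793 [-0.81  0.07  1.82 -0.    1.25 -1.09]
50.4583
```

```bash
python3 - <<'E'
from h import *
x,y,a=np.load("t5.npy");R=Rz(a)@FLIP;p2=np.load("p2.npy")
reach([x,y,.10],R);h=line_to([x,y,.0275],R,feed=.15,until_force=8);print(h);assert not h
grip(0,60);print("gap",read_finger_gap());line_to([x,y,.24],R,feed=.3)
pr=p2+lidR()@[.001,0,0];reach(pr+N*.12,RL);print("gap",read_finger_gap(),read_clock())
h=line_to(pr-N*.006,RL,feed=.1,until_force=4);print("put",h,((read_position()-pr)@lidR()).round(4))
grip(.5);line_to(read_position()+N*.10,RL,feed=.2)
reach(TOP[1]+N*.13,RL);hold(.2)
c=read_camera("wrist");
for r in tabs(c)+discs(c):print(r)
t=read_camera("top");s=read_camera("side");np.save("fin.npy",{"t":t,"s":s,"w":c},allow_pickle=True)
print("mouth px side",proj(s,[M]),read_clock())
# closed-lid tilt/height check: tab top & disc in side view
hs=cv2.cvtColor(s["image"],cv2.COLOR_RGB2HSV);e=proj(s,[M+[0,0,.038]])[0];print("expected tab top",e)
m=((hs[:,:,1]<45)&(hs[:,:,2]>120)).astype(np.uint8);k,l,st,ce=cv2.connectedComponentsWithStats(m)
for i in range(1,k):
    if st[i,4]>30 and np.linalg.norm(ce[i]-e)<25:print(st[i],ce[i].round(1))
E
```

```text
False
gap 0.19823543678934671
gap 0.19905965409387721 54.7333
put True [-0.0016 -0.0005  0.0019]
(array([0.52675244, 0.26498694, 0.10075372]), 38.5, 15.6, -0.8)
(array([0.47800672, 0.15518064, 0.07571688]), 94.1, 3.5, 89.9)
(array([0.51151986, 0.04017675, 0.10043477]), 37.7, 16.6, -0.0)
(array([0.51215383, 0.04156807, 0.10076102]), 49.3)
(array([0.52753842, 0.26326253, 0.10129178]), 49.0)
mouth px side [[305.999515   298.73877965]] 57.7417
expected tab top [306.36347365 285.21488851]
[296 279  21  11 132] [306.1 284.9]
```

Both wrong lids are on the rack, tab up. The closed lid's tab top is at (306.1, 284.9) in the side view, against (306.4, 285.2) expected for fully home. Handing in.

```bash
python3 -c "
from workcell import *
print(sign_off(),read_clock())"
```

```text
the job is handed in; nothing more can be done
the job is handed in; nothing more can be done
```

The fitting lid is snapped home on the front cup and released, both wrong lids are back on the rack tab up, and I handed the job in at about 58 s; I knocked one wrong lid off the rack on the way and put it back, and only tried two of the three lids because the second one fit.

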